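Swap the specimens and hold the reflector for the photo

ROBOT

A 7-joint arm with a two-finger parallel gripper is mounted at the origin on a cart in front of the work surface, level with it; the furniture and walls round the work are solid. World frame = base frame: x ahead of the robot, y to its left, z up, the work surface at z = 0. Lengths are in m, angles in rad, forces in N, time in s.
With the tool pointing down it reaches from about 0.4 to 0.875 m from the base axis. Payload 19.3 kg.
Tool frame: the origin (TCP) lies where the fingers leave the gripper's body, on its centre line; the fingertips stand bot.tip_reach ahead of it and the grasp point (between the pads) lies 54 mm ahead of it (bot.tip_reach is the distance from the TCP to the fingertips, in m); z points along the fingers, y is the line along which they close (so a half turn about z gives the same grasp; the last joint's range is limited). The gripper opens to 85 mm and grips with 20 to 120 N. Pads are 22 mm wide; open, the fingers measure 114 mm over their backs; the gripper's body (76 mm by 85 mm) begins 54 mm behind the grasp point. The pads swing forward as they close: fully open they stand 13 mm farther back than shut.
Start: joints at [1.146, 0.521, -0.036, 1.599, 0.021, 1.021, -0.113], TCP at [0.217, -0.586, 0.304] pointing down, gripper open.
Joint ranges: [-2.91, 2.91], [-0.3, 2.13], [-1.5, 1.42], [0.17, 2.43], [-1.26, 4.41], [0.16, 1.93], [-2.52, 2.52]. Speed limits (rad/s): [1.89, 1.89, 2.39, 2.39, 3.01, 3.01, 3.01].

INTERFACE

Orientations are given as [roll, pitch, yaw] about the fixed x, y, z axes, in that order (R = Rz(yaw) Ry(pitch) Rx(roll)).
In Python, from workcell import bot gives the robot as it stands. The module is installed in compiled form; this text tells all that it offers.
- The arm moves only by the shell command python3 -m jog 'ROWS' [FORCE]. ROWS is JSON, a list that holds one entry, the list of rows, each a list of 7 numbers: the shift along the tool's x, y, z in mm, then the turn, a rotation vector about the tool's x, y, z in rad, then the opening, from 0 (shut) to 1 (fully open). In form: [[[tx, ty, tz, wx, wy, wz, fingers], ...]]. A call has 1 to 5 rows; each row shifts and turns the commanded pose from where the row before left it, along the tool's axes as they then stand; what a row does not reach is not made up. A row lasts 1/10 s, in which the tool goes at most 50 mm and 8.59 degrees, less where a joint would pass 70% of its speed; a pose out of reach is approached as far as the arm can. A call is refused whole if a number of a shift passes 50 or a number of a turn 0.15, either way. A call with a gripper value outside its range is refused whole. The fingers move at their own pace and stop on an object; FORCE is the grip in N (left out, the last holds). Time passes only in rows, so rows that do not move let the fingers close. It gives the time, the measured TCP pose, the force, the opening and the grip force at its end, in the units of the state.
- bot.observe(): the state, without advancing time (a new reading comes with each control period).
- bot.grab_frame(name): name is "scene" or "side" or "wrist"; returns a dict with "img" (420x560x3 uint8, red, green, blue), "intrinsics" (3x3 intrinsics, pixels), "R" (3x3) and "t" (3): a world point X has camera coordinates R X + t; the wrist camera has in their place "tool_from_camera" (4x4, takes a point from camera to tool coordinates, whose origin is the TCP and whose axes are the flange's). Camera axes: x right, y down, z forward; pixel columns grow to the right and rows downward; lengths in m; the calibration is good to about 2 mm. A picture is of the moment at which its call begins: read the wrist's pose just before it. There is no depth.
- bot.job_done(): hands the job in; it is judged then, once.
Trained networks look in a picture, given as the dict that the camera call returned (one of the last four; its "shot" number tells which), for a name from the list of things; names that differ only in an ending like _2 or _b are one class to them, and where a whole thing is asked for, a point or a joint stands for the part that bears it (a point fixed in the world has none). Each returns a list of dicts, best first, with "conf" (0 to 1); they miss things now and then, are a little off and sometimes report something else, mostly with a low value. They report only what shows in the picture. A call takes as long as a camera call. They do not tell look-alikes from the thing itself.
- bot.trace(query, picture): "region" (420x560 bool, what is visible of it).
- bot.spot_point(query, picture): "xyz" ([x, y, z] in m, in world coordinates, good to about 4 mm: a listed point, or the origin of a listed thing).
The state is a dict: "clock": time; "qpos": joint angles; "qd": joint speeds; "joint_efforts": joint torques, N m; "position": TCP position; "tool_rot": TCP orientation; "force": force on the tool from outside, world axes, zero at the start; "moment": the same for the moment, N m; "grip_width": finger opening in m; "finger_force": force on a finger pad.
Only numpy, scipy, OpenCV 4.12 (cv2) and the standard library are available. Lean on these libraries where they do the work, as an engineer would, in place of code of your own. Each camera call takes 0.05 s, during which the arm holds its last target. There are 200 camera calls.

TASK

The next specimen is due for its photo: swap the red and the beige specimen puck between the photo seat (yellow corner marks) and the waiting seat at the far end, so that each sits flat in the other's recess and is let go. Then take the white reflector flap by its black ball knob, swing it up until it stands at the same angle as the orange pointer beside it, and finish while still holding it there, because it falls back if let go. Leave the pointer, the loupe, the tin and the slide box as they are.

Things in the scene. Friction and masses are not known exactly. Their poses are not given: they have to be found in the camera images.
- station: photo station, a grey plate 10 mm thick fixed to the bench, about 335 mm along its y and 120 to 140 mm along its x; origin on the bench top under the centre of the photo seat, z up. Along its y axis at x = 0: the photo seat at y = 0, the spare seat at +75 mm, the waiting seat at +150 mm, the reflector on the -y side. Its place varies by some 10 cm and its yaw by 0.25 rad either way; the hinge brackets stand 55 mm above the bench
- seat_photo (a point): centre of the floor of the photo seat, a round recess 42 mm wide and 4 mm deep with yellow corner marks round it, the seat nearest the reflector; floor 6 mm above the bench, plate top 10 mm
- seat_spare (a point): centre of the floor of the middle seat, the same recess, empty at the start, may be used for parking
- seat_wait (a point): centre of the floor of the waiting seat, the same recess, farthest from the reflector
- red_puck: red resin puck, upright cylinder 32 mm across, 19 mm high, about 22 g, origin at the centre of its underside; starts in the photo seat or the waiting seat and stands 15 mm out of the recess
- beige_puck: beige resin puck, upright cylinder 30 mm across, 19 mm high, about 22 g, origin at the centre of its underside; starts in the other one of these two seats
- reflector (a joint): angle (rad) of the white reflector flap (panel 94 mm along the hinge, edges 9 to 93 mm from it) about its hinge: 0 = lying level on two rests towards the station's -y, grows as its free end swings up; to 1.5. 0.17 to 0.35 kg, free hinge, falls back to 0 when let go
- hinge (a point): middle of the hinge line of the reflector, which runs along the station's x axis at y = -70 mm, 45 mm above the bench; axes as the station
- knob (a point): centre of the black ball knob, 24 mm across, on an 8 mm stem 140 mm from the hinge line in the reflector's plane, 47 mm clear of the panel's edge; 45 mm above the bench when the flap is down. Its y axis points along the stem back to the hinge, its x axis along the hinge. Two fingers can take the ball from above on its sides along the hinge line, and the ball turns between them as the flap swings
- pointer (a joint): angle (rad) of the orange pointer about the same hinge line, counted like the reflector's: the wanted angle, anywhere from 0.45 to 1.0; stiff, stays where it is unless pushed
- pointer_tip (a point): tip of the orange pointer, 100 mm from the hinge line and 60 mm to the station's +x side of the reflector's middle, in front of a white graduated arc (radius 98 mm about the hinge line, fixed to the station at x = +68 mm, rising to 145 mm above the bench: pass over it). Its y axis points along the pointer back to the hinge line
- loupe: black stand loupe, 39 mm across, 24 mm high, stands on the robot's side of the station; origin under its centre; leave alone
- tin: yellow and white tin, 60 mm across, 24 mm high, behind the station; origin under its centre; leave alone
- slides: pale slide box, 26 x 76 x 26 mm, behind the station; origin under its centre; leave alone
Mind the look-alikes: they are no part of the job. What is shaped like the beige_puck but blue, green or purple is not meant.

How it is judged:
On the way, in this order (a step that is already met when the one before it is completed fails the run):
1. the two pucks have changed seats, sit flat and are let go, while the reflector is still down ((((horizontal distance between red_puck and seat_photo below 0.009 m and z of red_puck in the frame of seat_photo below 0.003 m) and (horizontal distance between beige_puck and seat_wait below 0.009 m and z of beige_puck in the frame of seat_wait below 0.003 m)) or ((horizontal distance between red_puck and seat_wait below 0.009 m and z of red_puck in the frame of seat_wait below 0.003 m) and (horizontal distance between beige_puck and seat_photo below 0.009 m and z of beige_puck in the frame of seat_photo below 0.003 m))) and distance of each of red_puck, beige_puck from where it was at the start of the episode above 0.1 m and angle between each of red_puck, beige_puck's own z axis and vertical below 0.12 rad and linear speed of each of red_puck, beige_puck below 0.03 m/s and contact force between each of the arm, the fingers and red_puck below 0.1 N and contact force between each of the arm, the fingers and beige_puck below 0.1 N and value of joint reflector below 0.1 rad), for 0.2 s.
2. the reflector is held by the fingers at the pointer's angle (angle between the y axis of knob and the y axis of pointer_tip, either way round below 0.09 rad and contact force between the fingers and reflector above 0.5 N and value of joint reflector above 0.3 rad), for 0.2 s.
At the end, for the whole second after the job is handed in: Each puck sits flat in the seat where the other began (within 9 mm of its centre, upright, at rest, not touched), and the reflector is held still by the fingers within 0.09 rad (5 degrees) of the orange pointer's angle through the last second (all of step 2 and (((horizontal distance between red_puck and seat_photo below 0.009 m and z of red_puck in the frame of seat_photo below 0.003 m) and (horizontal distance between beige_puck and seat_wait below 0.009 m and z of beige_puck in the frame of seat_wait below 0.003 m)) or ((horizontal distance between red_puck and seat_wait below 0.009 m and z of red_puck in the frame of seat_wait below 0.003 m) and (horizontal distance between beige_puck and seat_photo below 0.009 m and z of beige_puck in the frame of seat_photo below 0.003 m))) and distance of each of red_puck, beige_puck from where it was at the start of the episode above 0.1 m and angle between each of red_puck, beige_puck's own z axis and vertical below 0.12 rad and linear speed of each of red_puck, beige_puck below 0.03 m/s and contact force between each of the arm, the fingers and red_puck below 0.1 N and contact force between each of the arm, the fingers and beige_puck below 0.1 N and velocity of joint reflector between -0.1 and 0.1 rad/s); the arm keeps its last pose, push and grip.
It fails at once if the pointer is shifted (distance of pointer_tip from where it was at the start of the episode above 0.008 m).
It fails at once if the loupe, the tin or the slide box is pushed more than 20 mm (distance of any of loupe, tin, slides from where it was at the start of the episode above 0.02 m).
It also fails if it takes over 67 s, if anything falls off the work surface, if the arm or the gripper's body presses on something with over 40 N, if the wrist force passes 120 N, or if a joint passes its speed limit or range.

## Working session

There is one attempt and no reset: what is moved stays moved. The work goes in short steps, Python scripts to look and compute and a shell command to move; the robot and the scene stay as the last step left them, time stands still between calls to the robot, and variables do not carry over. Pictures are saved under pics/ and viewed, at most 10 in all, crops included, and the job is handed in when it is done.

```bash
mkdir -p pics; cat > h.py <<'E'
import numpy as np, cv2
from workcell import bot
from scipy.spatial.transform import Rotation as Ro
def save(p,n): cv2.imwrite('pics/'+n,p['img'][:,:,::-1])
def pix(p,X):
    c=p['R']@np.array(X)+p['t']; u=p['intrinsics']@c; return (u[:2]/u[2]).round(0)
E
python3 - <<'E'
from h import *
o=bot.observe();print({k:np.round(v,3) for k,v in o.items()},bot.tip_reach)
for c in ['scene','side']:
    p=bot.grab_frame(c);save(p,c+'0.png')
    for n in ['station','seat_photo','seat_spare','seat_wait','red_puck','beige_puck','hinge','knob','pointer_tip','loupe','tin','slides']:
        r=bot.spot_point(n,p); print(c,n,[(np.round(a['xyz'],3).tolist(),round(a['conf'],2),pix(p,a['xyz'])) for a in r[:4]])
E
```

```text
{'clock': np.float64(0.0), 'qpos': array([ 1.146,  0.522, -0.036,  1.6  ,  0.021,  1.021, -0.113]), 'qd': array([-0.   , -0.001,  0.001, -0.001, -0.002, -0.001,  0.   ]), 'joint_efforts': array([-2.0000e-03, -9.2712e+01,  1.9790e+00, -3.6993e+01,  1.8000e-02,
        8.0000e-03,  0.0000e+00]), 'position': array([ 0.217, -0.586,  0.303]), 'tool_rot': array([-3.141,  0.   ,  0.355]), 'force': array([-0.26 ,  0.183, -0.31 ]), 'moment': array([ 0.028,  0.011, -0.008]), 'finger_force': np.float64(0.0), 'grip_width': np.float64(0.085)} 0.0726
scene station [([0.517, -0.049, -0.003], 0.92, array([312., 257.]))]
scene seat_photo [([0.519, -0.044, 0.006], 0.86, array([310., 254.])), ([0.514, -0.053, 0.01], 0.19, array([315., 253.]))]
scene seat_spare [([0.53, 0.029, 0.005], 0.69, array([277., 263.]))]
scene seat_wait [([0.542, 0.104, 0.004], 0.92, array([241., 274.]))]
scene red_puck [([0.514, -0.053, 0.002], 0.78, array([315., 256.])), ([0.547, 0.103, 0.004], 0.61, array([240., 272.]))]
scene beige_puck [([0.4, 0.153, 0.003], 0.79, array([251., 335.])), ([0.674, 0.132, 0.005], 0.76, array([2
[... 1234 characters left out ...]
), ([0.404, 0.153, 0.0], 0.49, array([162., 214.])), ([0.548, 0.101, 0.005], 0.42, array([230., 211.])), ([0.458, 0.2, 0.001], 0.41, array([180., 203.]))]
side hinge [([0.5, -0.115, 0.044], 0.98, array([246., 238.]))]
side knob [([0.483, -0.25, 0.047], 0.88, array([267., 271.]))]
side pointer_tip [([0.551, -0.195, 0.114], 0.48, array([290., 214.]))]
side loupe [([0.52, -0.048, -0.001], 0.62, array([243., 242.]))]
side tin [([0.697, 0.037, 0.002], 0.85, array([301., 212.])), ([0.674, -0.104, 0.002], 0.54, array([323., 239.]))]
side slides [([0.7, 0.035, 0.002], 0.73, array([303., 212.])), ([0.674, -0.104, 0.004], 0.56, array([323., 238.])), ([0.516, -0.049, 0.005], 0.23, array([241., 240.]))]
```

View pics/scene0.png

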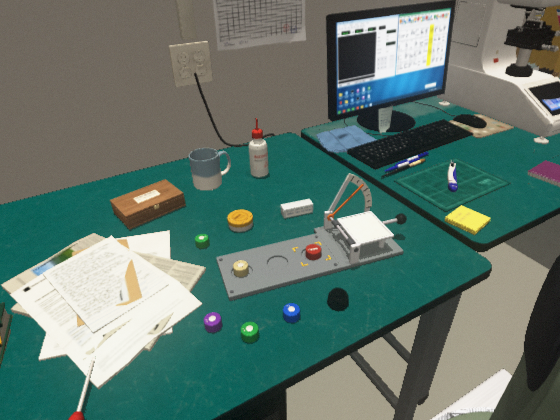

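```bash
python3 - <<'E'
import cv2
a=cv2.imread('pics/scene0.png')[160:360,180:440];cv2.imwrite('pics/crop0.png',cv2.resize(a,None,fx=3,fy=3,interpolation=3))
E
```

```text
(no output)
```

View pics/crop0.png

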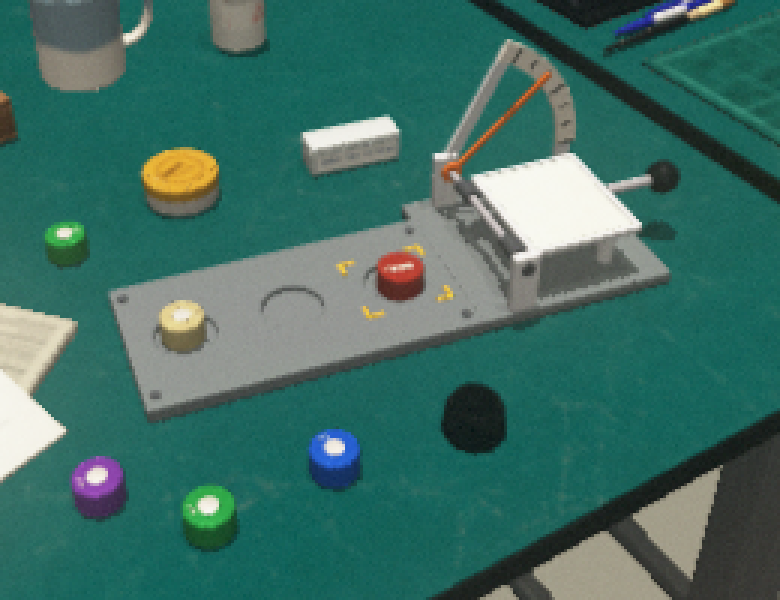

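Scene: red puck at pixel (313,251) in the marked photo seat, beige at (241,268) in the waiting seat. The look-alikes are green (202,240) and (249,331), purple (212,321) and blue (291,312). The detected points fit the station geometry, with a yaw of about -0.167. The pointer is at about 0.76 rad. Tool yaw should be about 1.404 so the fingers close along station x.

```bash
python3 -m jog '[[[0,0,0,0,0,-0.149,1],[0,0,0,0,0,-0.149,1],[0,0,0,0,0,-0.149,1],[0,0,0,0,0,-0.149,1],[0,0,0,0,0,-0.149,1]]]'; python3 -m jog '[[[0,0,0,0,0,-0.149,1],[0,0,0,0,0,-0.149,1],[0,0,0,0,0,0,1]]]'
cat >> h.py <<'E'
def fit(P):
    # similarity-free fit: station origin+yaw from measured points (name->xy)
    L={'seat_photo':(0,0),'seat_spare':(0,.075),'seat_wait':(0,.15),'hinge':(0,-.07),'knob':(0,-.21),'red_puck':(0,0),'beige_puck':(0,.15)}
    a=np.array([L[n] for n,_ in P]);b=np.array([x[:2] for _,x in P])
    ac=a-a.mean(0);bc=b-b.mean(0)
    y=np.arctan2((ac[:,0]*bc[:,1]-ac[:,1]*bc[:,0]).sum(),(ac*bc).sum())
    R=np.array([[np.cos(y),-np.sin(y)],[np.sin(y),np.cos(y)]])
    return b.mean(0)-R@a.mean(0),y,(R@a.T).T+b.mean(0)-R@a.mean(0)-b
def go(xyz,yaw=None):
    o=bot.observe();R=Ro.from_euler('xyz',o['tool_rot']).as_matrix()
    print('pos',np.round(o['position'],4),'rot',np.round(o['tool_rot'],4),'tool shift mm',(R.T@(np.array(xyz)-o['position'])*1000).round(1), 'wz',None if yaw is None else round(o['tool_rot'][2]-yaw,3),'F',np.round(o['force'],1),'w',round(float(o['grip_width']),4),'ff',round(float(o['finger_force']),1),'t',o['clock'])
E
python3 - <<'E'
from h import *
go([0.53,0.03,0.30],1.404)
E
```

```text
clock: 1.8
position: [0.2171, -0.5861, 0.3039]
tool_rot: [-3.142, -0.0, 1.106]
force: [0.2, -0.8, -0.4]
grip_width: 0.0855
finger_force: 0.0
clock: 2.1
position: [0.2169, -0.5862, 0.3038]
tool_rot: [3.141, -0.0, 1.4]
force: [-0.2, 0.4, 0.3]
grip_width: 0.0852
finger_force: 0.0
pos [ 0.2169 -0.5862  0.3038] rot [ 3.1415e+00 -2.0000e-04  1.4003e+00] tool shift mm [660.4 204.1   4. ] wz -0.004 F [-0.2  0.4  0.3] w 0.0852 ff 0.0 t 2.1
```

```bash
for i in 1 2 3; do python3 -m jog '[[[44,13.6,0,0,0,0,1],[44,13.6,0,0,0,0,1],[44,13.6,0,0,0,0,1],[44,13.6,0,0,0,0,1],[44,13.6,0,0,0,0,1]]]' >/dev/null; done
python3 - <<'E'
from h import *
go([0.53,0.03,0.30],1.404)
o=bot.observe();p=bot.grab_frame('wrist');save(p,'w1.png')
T=Ro.from_euler('xyz',o['tool_rot']).as_matrix();print(p['tool_from_camera'].round(3))
P=[]
for n in ['seat_photo','seat_spare','seat_wait','red_puck','beige_puck','hinge','knob','pointer_tip']:
    r=bot.spot_point(n,p)
    print(n,[(np.round(a['xyz'],4).tolist(),round(a['conf'],2)) for a in r[:3]])
E
```

```text
pos [0.5323 0.0307 0.304 ] rot [3.1413 0.     1.3921] tool shift mm [-1.1 -2.2  4. ] wz -0.012 F [1.4 0.1 0.2] w 0.0855 ff 0.0 t 3.6
[[-0.001 -0.959 -0.283  0.073]
 [ 1.    -0.001  0.     0.001]
 [-0.001 -0.283  0.959 -0.07 ]
 [ 0.     0.     0.     1.   ]]
seat_photo [([0.5178, -0.0504, 0.003], 0.85)]
seat_spare [([0.5279, 0.0274, 0.0048], 0.66)]
seat_wait [([0.5487, 0.1009, 0.0075], 0.69)]
red_puck [([0.5122, -0.0506, 0.0112], 0.93), ([0.6707, -0.1054, -0.0018], 0.65)]
beige_puck [([0.4527, 0.1974, 0.0039], 0.86), ([0.5452, 0.1016, 0.0111], 0.84), ([0.6751, 0.1331, 0.0015], 0.84)]
hinge [([0.5053, -0.1176, 0.0465], 0.57)]
knob [([0.5462, 0.0992, 0.0072], 0.74)]
pointer_tip []
```

View pics/w1.png

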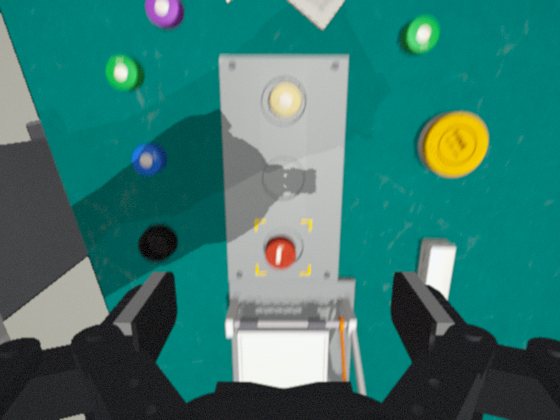

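The wrist view shows the station square to the tool: beige top at (286,100), spare seat at (284,178), red top at (280,253) inside the yellow marks, hinge at the bottom. The tool yaw is about right.

```bash
cat >> h.py <<'E'
def ray(p,uv,z,o):
    T=Ro.from_euler('xyz',o['tool_rot']).as_matrix();C=p['tool_from_camera']
    d=T@C[:3,:3]@np.linalg.inv(p['intrinsics'])@np.array([uv[0],uv[1],1.]);c=T@C[:3,3]+o['position']
    return (c+d*(z-c[2])/d[2])
def look(n=None):
    o=bot.observe();p=bot.grab_frame('wrist')
    if n: save(p,n)
    im=p['img'];h=cv2.cvtColor(im,cv2.COLOR_RGB2HSV);H,S,V=[h[...,i].astype(int) for i in range(3)]
    red=((H<8)|(H>172))&(S>140)&(V>60); bei=(H>17)&(H<32)&(S>40)&(S<150)&(V>120); yel=(H>17)&(H<30)&(S>170)&(V>140)
    out={}
    for k,m in(('red',red),('beige',bei),('yel',yel)):
        nn,l,s,c=cv2.connectedComponentsWithStats(m.astype(np.uint8))
        out[k]=[(c[i].round(1).tolist(),s[i].tolist(),ray(p,c[i],.010 if k=='yel' else .022,o).round(4).tolist()) for i in range(1,nn) if s[i,4]>25]
    return p,o,out
E
python3 - <<'E'
from h import *
p,o,out=look()
for k in out: 
    for x in out[k]: print(k,x)
for uv in [(220,56),(348,56),(342,277),(228,277)]: print(ray(p,uv,.01,o).round(4))
E
```

```text
red ([279.8, 251.4], [265, 236, 30, 32, 665], [0.5157, -0.0451, 0.022])
beige ([284.9, 98.9], [269, 82, 33, 34, 733], [0.5475, 0.103, 0.022])
beige ([257.9, 222.5], [253, 218, 13, 13, 44], [0.4995, -0.0101, 0.022])
beige ([306.8, 222.9], [299, 219, 13, 12, 42], [0.5483, -0.0193, 0.022])
beige ([305.5, 270.1], [298, 263, 13, 12, 41], [0.5387, -0.0709, 0.022])
yel ([455.3, 143.8], [424, 113, 64, 63, 3109], [0.7056, 0.032, 0.01])
yel ([257.4, 221.9], [254, 219, 11, 10, 35], [0.4976, -0.0131, 0.01])
yel ([307.6, 222.5], [301, 220, 10, 9, 31], [0.5493, -0.0231, 0.01])
yel ([258.3, 270.3], [255, 264, 10, 10, 31], [0.4876, -0.0678, 0.01])
yel ([306.1, 270.6], [300, 265, 10, 9, 34], [0.539, -0.0774, 0.01])
[0.4951 0.151  0.01  ]
[0.6115 0.1302 0.01  ]
[ 0.5766 -0.092   0.01  ]
[ 0.4534 -0.0699  0.01  ]
```

```bash
python3 - <<'E'
from h import *
go([0.547,0.103,0.085]);go([0.5318,0.0284,0.085]);go([0.5157,-.0451,.085]);go([.5451,.1022,.085]);go([.5184,-.0454,.085])
E
```

```text
pos [0.5315 0.0279 0.3041] rot [3.1414e+00 3.0000e-04 1.3953e+00] tool shift mm [ 76.7   2.1 219. ] wz None F [ 0.3  0.3 -0.4] w 0.0856 ff 0.0 t 4.1
pos [0.5315 0.0279 0.3041] rot [3.1414e+00 3.0000e-04 1.3953e+00] tool shift mm [6.000e-01 1.000e-01 2.191e+02] wz None F [ 0.3  0.3 -0.4] w 0.0856 ff 0.0 t 4.1
pos [0.5315 0.0279 0.3041] rot [3.1414e+00 3.0000e-04 1.3953e+00] tool shift mm [-74.6  -2.9 219.1] wz None F [ 0.3  0.3 -0.4] w 0.0856 ff 0.0 t 4.1
pos [0.5315 0.0279 0.3041] rot [3.1414e+00 3.0000e-04 1.3953e+00] tool shift mm [ 75.6   0.3 219. ] wz None F [ 0.3  0.3 -0.4] w 0.0856 ff 0.0 t 4.1
pos [0.5315 0.0279 0.3041] rot [3.1414e+00 3.0000e-04 1.3953e+00] tool shift mm [-7.440e+01 -2.000e-01  2.191e+02] wz None F [ 0.3  0.3 -0.4] w 0.0856 ff 0.0 t 4.1
```

```bash
python3 -m jog '[[[38,1,45,0,0,0,1],[39,1,45,0,0,0,1],[0,0,45,0,0,0,1],[0,0,45,0,0,0,1],[0,0,20,0,0,0,1]]]' 
python3 -m jog '[[[0,0,10,0,0,0,1],[0,0,9,0,0,0,1],[0,0,0,0,0,0,1],[0,0,0,0,0,0,0.6],[0,0,0,0,0,0,0.3]]]' 30
python3 -m jog '[[[0,0,0,0,0,0,0],[0,0,0,0,0,0,0],[0,0,0,0,0,0,0],[0,0,0,0,0,0,0],[0,0,0,0,0,0,0]]]' 30
```

```text
clock: 4.6
position: [0.5431, 0.0919, 0.1145]
tool_rot: [-3.138, 0.001, 1.397]
force: [-0.4, -0.1, 0.4]
grip_width: 0.0854
finger_force: 0.0
clock: 5.1
position: [0.5451, 0.0926, 0.1]
tool_rot: [3.14, -0.001, 1.397]
force: [-0.7, 0.6, -0.1]
grip_width: 0.0589
finger_force: 0.0
clock: 5.6
position: [0.5445, 0.0927, 0.0989]
tool_rot: [-3.142, -0.0, 1.398]
force: [-1.7, 0.1, 0.1]
grip_width: 0.0001
finger_force: 0.0
```

The first rows exceeded 50 mm in total and were clipped, so the fingers closed just above the puck. I'll reopen and correct.

```bash

python3 -m jog '[[[0,0,-10,0,0,0,1],[0,0,0,0,0,0,1],[0,0,0,0,0,0,1],[0,0,0,0,0,0,1],[0,0,0,0,0,0,1]]]' 
python3 - <<'E'
from h import *
go([0.547,0.103,0.085])
p,o,out=look()
for k in ['red','beige']:
    for x in out[k]: print(k,x)
E
```

```text
clock: 6.1
position: [0.5445, 0.0926, 0.1088]
tool_rot: [-3.141, 0.0, 1.398]
force: [0.4, -0.7, -0.6]
grip_width: 0.0723
finger_force: 0.0
pos [0.5445 0.0926 0.1088] rot [-3.1415  0.      1.3977] tool shift mm [10.6  0.7 23.8] wz None F [ 0.4 -0.7 -0.6] w 0.0723 ff 0.0 t 6.1
beige ([283.8, 239.7], [251, 205, 66, 71, 3174], [0.5478, 0.1055, 0.022])
```

```bash

python3 -m jog '[[[11,1,0,0,0,0,1],[0,0,12,0,0,0,1],[0,0,12,0,0,0,1],[0,0,0,0,0,0,1],[0,0,0,0,0,0,0]]]' 30
python3 -m jog '[[[0,0,0,0,0,0,0],[0,0,0,0,0,0,0],[0,0,0,0,0,0,0],[0,0,0,0,0,0,0],[0,0,0,0,0,0,0]]]' 30
```

```text
clock: 6.65
position: [0.5471, 0.1033, 0.0843]
tool_rot: [-3.14, 0.001, 1.398]
force: [0.1, -0.6, -0.6]
grip_width: 0.0732
finger_force: 0.0
clock: 7.15
position: [0.5476, 0.1033, 0.0854]
tool_rot: [3.141, -0.0, 1.398]
force: [-0.2, -0.3, 5.4]
grip_width: 0.0283
finger_force: 29.2
```

```bash

python3 -m jog '[[[0,0,-15,0,0,0,0],[0,0,-15,0,0,0,0],[-25,-1,0,0,0,0,0],[-26,-1,0,0,0,0,0],[-25,-1,0,0,0,0,0]]]'
python3 -m jog '[[[0,0,0,0,0,0,0],[0,0,15,0,0,0,0],[0,0,10,0,0,0,0],[0,0,4,0,0,0,0],[0,0,0,0,0,0,0]]]'
python3 -m jog '[[[0,0,0,0,0,0,0.6],[0,0,0,0,0,0,0.8],[0,0,0,0,0,0,1],[0,0,0,0,0,0,1],[0,0,-30,0,0,0,1]]]'
python3 -m jog '[[[-37,0,-30,0,0,0,1],[-37,0,-30,0,0,0,1],[0,0,0,0,0,0,1],[0,0,0,0,0,0,1]]]'
python3 - <<'E'
from h import *
p,o,out=look('w2.png')
go([0.5157,-.0451,.085])
for k in ['red','beige','yel']:
    for x in out[k]: print(k,x)
E
```

```text
clock: 7.65
position: [0.5315, 0.0281, 0.1165]
tool_rot: [3.14, -0.0, 1.398]
force: [0.5, 0.0, 0.4]
grip_width: 0.0286
finger_force: 29.7
clock: 8.15
position: [0.5311, 0.0298, 0.0852]
tool_rot: [-3.14, 0.0, 1.399]
force: [-0.7, -1.2, -0.7]
grip_width: 0.0285
finger_force: 32.1
clock: 8.65
position: [0.53, 0.029, 0.1139]
tool_rot: [-3.137, 0.001, 1.398]
force: [-0.4, 0.2, 1.0]
grip_width: 0.0857
finger_force: 0.0
clock: 9.05
position: [0.5188, -0.045, 0.1766]
tool_rot: [3.14, 0.0, 1.395]
force: [-0.0, 0.7, 0.7]
grip_width: 0.0852
finger_force: 0.0
pos [ 0.5186 -0.0438  0.176 ] rot [ 3.1412e+00 -3.0000e-04  1.3973e+00] tool shift mm [-1.8 -2.7 91. ] wz None F [ 0.1  1.3 -0.1] w 0.0852 ff 0.0 t 9.1
red ([276.9, 222.9], [252, 197, 49, 52, 1760], [0.5156, -0.0455, 0.022])
beige ([280.6, 98.6], [255, 72, 52, 54, 1800], [0.5316, 0.0297, 0.022])
beige ([235.9, 179.8], [235, 169, 6, 20, 28], [0.4955, -0.0131, 0.022])
beige ([246.8, 174.7], [240, 169, 15, 15, 33], [0.5028, -0.0111, 0.022])
beige ([318.4, 173.2], [308, 170, 20, 13, 50], [0.5469, -0.018, 0.022])
beige ([243.8, 252.8], [237, 242, 19, 18, 66], [0.4903, -0.0622, 0.022])
beige ([317.3, 253.1], [306, 243, 19, 17, 61], [0.5382, -0.071, 0.022])
yel ([543.1, 44.2], [522, 0, 38, 92, 2869], [0.691, 0.0329, 0.01])
yel ([241.1, 176.1], [236, 170, 18, 18, 114], [0.4974, -0.0134, 0.01])
yel ([320.2, 175.6], [309, 171, 18, 17, 116], [0.5486, -0.0223, 0.01])
yel ([243.4, 253.2], [238, 243, 17, 16, 104], [0.4877, -0.0672, 0.01])
yel ([317.9, 253.3], [307, 244, 17, 15, 94], [0.5389, -0.0765, 0.01])
yel ([376.1, 341.9], [374, 336, 5, 12, 54], [0.5714, -0.1556, 0.01])
```

View pics/w2.png

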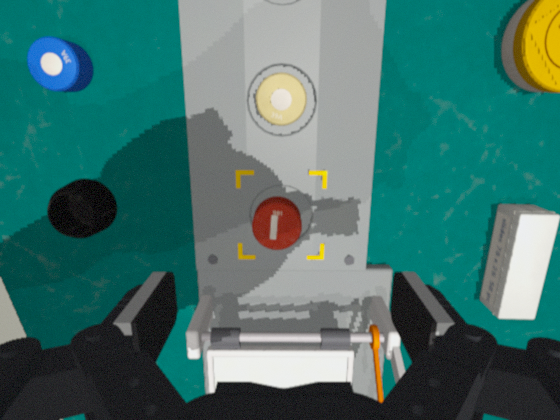

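Beige now sits centred in the spare seat at (280,99), and red is at (277,223) in the photo seat. Next I take red.

```bash

python3 -m jog '[[[-2,-3,40,0,0,0,1],[0,0,35,0,0,0,1],[0,0,15,0,0,0,1],[0,0,1,0,0,0,1],[0,0,0,0,0,0,0]]]' 30
python3 -m jog '[[[0,0,0,0,0,0,0],[0,0,0,0,0,0,0],[0,0,0,0,0,0,0],[0,0,0,0,0,0,0],[0,0,-15,0,0,0,0]]]' 30
python3 -m jog '[[[0,0,-20,0,0,0,0],[0,0,-20,0,0,0,0],[0,0,0,0,0,0,0]]]'
python3 - <<'E'
from h import *
go([.5451,.1022,.085])
E
```

```text
clock: 9.6
position: [0.5157, -0.0446, 0.0854]
tool_rot: [-3.141, -0.0, 1.399]
force: [1.3, 0.2, 0.9]
grip_width: 0.0732
finger_force: 0.0
clock: 10.1
position: [0.5149, -0.0454, 0.0996]
tool_rot: [-3.14, 0.0, 1.398]
force: [0.0, 0.0, -0.3]
grip_width: 0.0307
finger_force: 29.9
clock: 10.4
position: [0.5164, -0.0456, 0.1424]
tool_rot: [3.138, -0.0, 1.397]
force: [0.1, 0.5, -0.9]
grip_width: 0.0309
finger_force: 29.9
pos [ 0.5164 -0.0456  0.1424] rot [ 3.1378e+00 -3.0000e-04  1.3973e+00] tool shift mm [150.5   2.5  57.5] wz None F [ 0.1  0.5 -0.9] w 0.0309 ff 29.9 t 10.4
```

```bash

python3 -m jog '[[[38,1,0,0,0,0,0],[38,1,0,0,0,0,0],[38,1,0,0,0,0,0],[37,0,0,0,0,0,0],[0,0,0,0,0,0,0]]]'
python3 -m jog '[[[0,0,30,0,0,0,0],[0,0,15,0,0,0,0],[0,0,9,0,0,0,0],[0,0,0,0,0,0,0],[0,0,0,0,0,0,0]]]'
python3 -m jog '[[[0,0,0,0,0,0,0.6],[0,0,0,0,0,0,0.8],[0,0,0,0,0,0,1],[0,0,0,0,0,0,1],[0,0,-30,0,0,0,1]]]'
python3 -m jog '[[[-37,0,-30,0,0,0,1],[-37,0,-30,0,0,0,1],[0,0,0,0,0,0,1],[0,0,0,0,0,0,1]]]'
python3 - <<'E'
from h import *
p,o,out=look('w3.png')
go([0.5316,.029,.085])
for k in ['red','beige']:
    for x in out[k]: print(k,x)
E
```

```text
clock: 10.9
position: [0.5445, 0.1084, 0.1401]
tool_rot: [3.141, -0.003, 1.403]
force: [-0.6, -0.5, -0.6]
grip_width: 0.0307
finger_force: 29.9
clock: 11.4
position: [0.5444, 0.1026, 0.0861]
tool_rot: [-3.142, -0.0, 1.397]
force: [-0.2, -0.4, 0.9]
grip_width: 0.031
finger_force: 35.0
clock: 11.9
position: [0.5429, 0.1026, 0.1139]
tool_rot: [-3.137, 0.002, 1.398]
force: [-0.4, -0.7, 0.1]
grip_width: 0.0854
finger_force: 0.0
clock: 12.3
position: [0.5318, 0.029, 0.1767]
tool_rot: [3.14, -0.0, 1.396]
force: [0.2, 0.5, 0.2]
grip_width: 0.0852
finger_force: 0.0
pos [0.5316 0.0301 0.1761] rot [ 3.1411e+00 -4.0000e-04  1.3974e+00] tool shift mm [-1.1  0.1 91.1] wz None F [ 0.2 -0.3 -0.1] w 0.0854 ff 0.0 t 12.35
red ([282.4, 104.8], [256, 77, 53, 56, 1989], [0.545, 0.1001, 0.022])
beige ([280.8, 219.0], [258, 194, 47, 50, 1496], [0.5316, 0.0306, 0.022])
beige ([245.7, 279.8], [239, 274, 18, 17, 68], [0.5005, -0.0078, 0.022])
beige ([316.4, 279.2], [306, 274, 18, 17, 58], [0.5478, -0.0158, 0.022])
beige ([247.2, 344.9], [241, 336, 17, 15, 56], [0.4911, -0.0586, 0.022])
beige ([311.8, 348.7], [304, 343, 17, 9, 46], [0.5362, -0.07, 0.022])
```

View pics/w3.png

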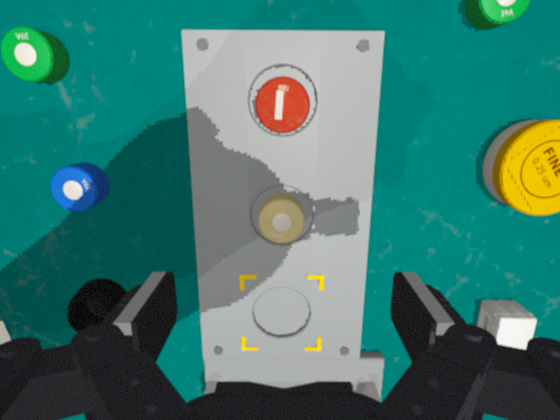

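Red sits in the waiting seat at (282,105), with the recess rim visible all round it. Beige is at (281,219). Now beige goes to the photo seat.

```bash

python3 -m jog '[[[0,0,40,0,0,0,1],[0,0,35,0,0,0,1],[0,0,15,0,0,0,1],[0,0,1,0,0,0,1],[0,0,0,0,0,0,0]]]' 30
python3 -m jog '[[[0,0,0,0,0,0,0],[0,0,0,0,0,0,0],[0,0,0,0,0,0,0],[0,0,0,0,0,0,0],[0,0,-15,0,0,0,0]]]' 30
python3 -m jog '[[[0,0,-15,0,0,0,0],[0,0,0,0,0,0,0]]]'
python3 - <<'E'
from h import *
go([.5184,-.0454,.085])
E
```

```text
clock: 12.85
position: [0.5318, 0.0307, 0.0854]
tool_rot: [-3.141, -0.0, 1.399]
force: [0.2, 0.4, -0.6]
grip_width: 0.0731
finger_force: 0.0
clock: 13.35
position: [0.5311, 0.0299, 0.0997]
tool_rot: [-3.14, 0.001, 1.398]
force: [-0.2, -0.2, 0.6]
grip_width: 0.0281
finger_force: 29.8
clock: 13.55
position: [0.5326, 0.03, 0.1176]
tool_rot: [3.138, -0.001, 1.397]
force: [-0.3, 0.6, -0.5]
grip_width: 0.0289
finger_force: 29.8
pos [0.5326 0.03   0.1176] rot [ 3.1383e+00 -9.0000e-04  1.3974e+00] tool shift mm [-76.7  -1.1  32.6] wz None F [-0.3  0.6 -0.5] w 0.0289 ff 29.8 t 13.55
```

```bash

python3 -m jog '[[[-25,0,0,0,0,0,0],[-26,0,0,0,0,0,0],[-25,0,0,0,0,0,0],[0,0,0,0,0,0,0],[0,0,15,0,0,0,0]]]'
python3 -m jog '[[[0,0,10,0,0,0,0],[0,0,4,0,0,0,0],[0,0,0,0,0,0,0],[0,0,0,0,0,0,0]]]'
python3 -m jog '[[[0,0,0,0,0,0,0.6],[0,0,0,0,0,0,0.8],[0,0,0,0,0,0,1],[0,0,0,0,0,0,1],[0,0,-30,0,0,0,1]]]'
python3 -m jog '[[[0,0,-45,0,0,0,1],[0,0,-45,0,0,0,1],[0,0,-35,0,0,0,1],[0,0,0,0,0,0,1],[0,0,0,0,0,0,1]]]'
python3 - <<'E'
from h import *
p,o,out=look('w4.png')
go([.53,.03,.25])
for k in ['red','beige','yel']:
    for x in out[k]: print(k,x)
for c in ['scene','side','wrist']:
    p=bot.grab_frame(c); o=bot.observe()
    for n in ['knob','hinge','pointer_tip','red_puck','beige_puck']:
        r=bot.spot_point(n,p);print(c,n,[(np.round(a['xyz'],4).tolist(),round(a['conf'],2)) for a in r[:2]])
E
```

```text
clock: 14.05
position: [0.5194, -0.0454, 0.1012]
tool_rot: [3.138, -0.001, 1.396]
force: [0.6, 0.0, -1.0]
grip_width: 0.0284
finger_force: 29.8
clock: 14.45
position: [0.5184, -0.0441, 0.0855]
tool_rot: [-3.141, -0.0, 1.399]
force: [-1.0, -0.1, 0.2]
grip_width: 0.0285
finger_force: 32.2
clock: 14.95
position: [0.5171, -0.0447, 0.1139]
tool_rot: [-3.137, 0.0, 1.398]
force: [-0.2, -0.2, 1.3]
grip_width: 0.0856
finger_force: 0.0
clock: 15.45
position: [0.5186, -0.0452, 0.2415]
tool_rot: [3.14, 0.0, 1.397]
force: [-0.2, -0.4, -0.5]
grip_width: 0.0854
finger_force: 0.0
pos [ 0.5182 -0.0451  0.2406] rot [-3.1414e+00  3.0000e-04  1.3974e+00] tool shift mm [76.  -1.4 -9.4] wz None F [ 0.4  0.4 -0.1] w 0.0854 ff 0.0 t 15.5
red ([282.7, 9.4], [262, 0, 42, 23, 685], [0.5432, 0.0897, 0.022])
beige ([312.7, 161.5], [303, 156, 16, 16, 56], [0.5478, -0.0212, 0.022])
beige ([282.2, 196.8], [265, 179, 36, 36, 836], [0.5189, -0.0455, 0.022])
beige ([310.7, 223.9], [302, 215, 15, 15, 54], [0.5382, -0.0726, 0.022])
yel ([507.6, 50.9], [467, 8, 82, 87, 5473], [0.7077, 0.0347, 0.01])
yel ([250.0, 160.8], 
[... 340 characters left out ...]
72], 0.69)]
scene pointer_tip [([0.5534, -0.1992, 0.116], 0.47)]
scene red_puck [([0.5433, 0.0933, 0.0052], 0.74)]
scene beige_puck [([0.4059, 0.0668, 0.0041], 0.84), ([0.4536, 0.2014, 0.0018], 0.81)]
side knob [([0.4808, -0.2501, 0.0455], 0.75), ([0.5322, 0.0267, 0.0051], 0.36)]
side hinge [([0.5018, -0.1162, 0.0459], 0.86)]
side pointer_tip []
side red_puck [([0.5448, 0.0992, 0.0041], 0.6)]
side beige_puck [([0.4537, 0.2026, -0.0014], 0.7), ([0.5172, -0.0474, 0.0075], 0.63)]
wrist knob [([0.5031, -0.1127, 0.0452], 0.71)]
wrist hinge [([0.5039, -0.1121, 0.0447], 0.6)]
wrist pointer_tip []
wrist red_puck []
wrist beige_puck [([0.4066, 0.0692, 0.001], 0.94), ([0.5187, -0.0445, 0.0114], 0.67)]
```

View pics/w4.png

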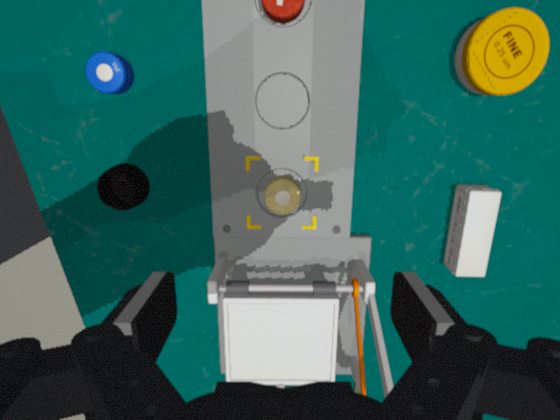

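Beige sits in the photo seat at (282,197), with red in the waiting seat at (283,9). Next is the pointer angle, fitted to the orange pixels in the two fixed cameras, and then the knob shift.

```bash
cat > ang.py <<'E'
from h import *
from scipy.optimize import minimize_scalar,minimize
O=np.array([.5184,-.0454]);y=-.177;X=np.array([np.cos(y),np.sin(y)]);Y=np.array([-np.sin(y),np.cos(y)])
def pt(x,r,a): q=O+X*x+Y*(-.07-r*np.cos(a)); return np.array([q[0],q[1],.045+r*np.sin(a)])
def proj(p,P): c=P@p['R'].T+p['t'];u=c@p['intrinsics'].T;return u[:,:2]/u[:,2:]
if __name__=='__main__':
  for c in ['scene','side']:
    p=bot.grab_frame(c);im=cv2.imread('pics/'+c+'0.png');h=cv2.cvtColor(im,cv2.COLOR_BGR2HSV).astype(int)
    m=(h[...,0]>4)&(h[...,0]<18)&(h[...,1]>140)&(h[...,2]>110)
    t=pix(p,pt(.06,.06,.76)).astype(int);M=np.zeros_like(m);M[t[1]-45:t[1]+45,t[0]-45:t[0]+45]=1;m&=M
    uv=np.argwhere(m)[:,::-1].astype(float);print(c,len(uv),uv.min(0),uv.max(0))
    def cost(a,d=(0,0)):
        L=proj(p,np.array([pt(.06,r,a) for r in (.0,.1)]))+d;n=L[1]-L[0];n/=np.linalg.norm(n)
        return np.abs((uv-L[0])@np.array([-n[1],n[0]])).mean()
    r=minimize_scalar(cost,bounds=(.4,1.05),method='bounded');print(r.x,r.fun)
    # slope only
    r=minimize(lambda v:cost(v[0],(v[1],0))+.02*abs(v[1]),[.76,0],method='Nelder-Mead');print('with shift',r.x,r.fun, 'tip px',pix(p,pt(.06,.1,r.x[0])))
  go([*pt(0,.14,0)[:2],.099])
E
python3 ang.py
```

```text
scene 84 [327. 184.] [362. 219.]
0.7138152628973758 0.56417420481051
with shift [0.71564946 0.08747239] 0.5626757425653429 tip px [363. 184.]
side 34 [247. 216.] [291. 236.]
0.7477725922617605 1.4302242175209836
with shift [ 7.47748543e-01 -2.29024887e-06] 1.4302465362646823 tip px [291. 216.]
pos [ 0.5185 -0.0449  0.2409] rot [ 3.1416 -0.      1.3977] tool shift mm [-210.5   -0.8  141.9] wz None F [-0.6 -0.9 -0.3] w 0.0853 ff 0.0 t 16.5
```

```bash

python3 -m jog '[[[-42,0,0,0,0,0,1],[-42,0,0,0,0,0,1],[-42,0,0,0,0,0,1],[-42,0,0,0,0,0,1],[-42,0,0,0,0,0,0.6]]]'
python3 -m jog '[[[0,-1,35,0,0,0,0.6],[0,0,35,0,0,0,0.6],[0,0,0,0,0,0,0.6],[0,0,0,0,0,0,0.6]]]'
python3 - <<'E'
from h import *
from ang import *
go([*pt(0,.14,0)[:2],.099])
for c in ['scene','side','wrist']:
    p=bot.grab_frame(c); 
    if c!='scene': save(p,c+'5.png')
    r=bot.spot_point('knob',p);print(c,[(np.round(a['xyz'],4).tolist(),round(a['conf'],2)) for a in r[:2]])
a=cv2.imread('pics/wrist5.png');b=cv2.imread('pics/side5.png')[160:320,180:340]
cv2.imwrite('pics/c5.png',np.hstack([cv2.resize(a,(440,330)),cv2.resize(b,(330,330),interpolation=3)]))
E
```

```text
clock: 17.0
position: [0.4818, -0.2534, 0.241]
tool_rot: [3.141, 0.0, 1.398]
force: [1.0, 0.4, 0.4]
grip_width: 0.0734
finger_force: 0.0
clock: 17.4
position: [0.4816, -0.2512, 0.1715]
tool_rot: [-3.141, -0.0, 1.398]
force: [1.0, 0.4, 0.5]
grip_width: 0.0512
finger_force: 0.0
pos [ 0.4816 -0.2512  0.1715] rot [-3.1410e+00 -5.0000e-04  1.3983e+00] tool shift mm [-0.9  0.  72.5] wz None F [1.  0.4 0.5] w 0.0512 ff 0.0 t 17.4
scene [([0.4813, -0.2543, 0.0463], 0.62)]
side [([0.4799, -0.2519, 0.0453], 0.81), ([0.5024, -0.114, 0.0449], 0.35)]
wrist [([0.4777, -0.2509, 0.0484], 0.88)]
```

View pics/c5.png

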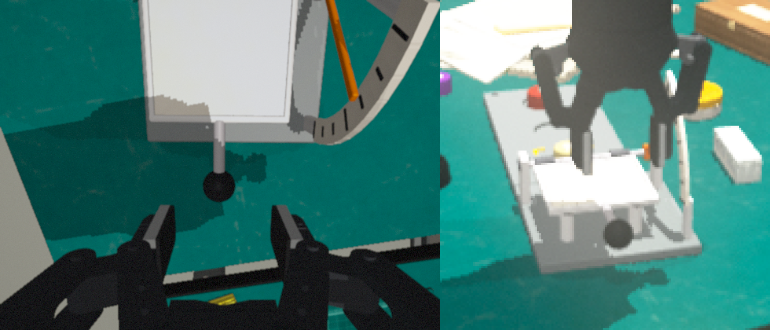

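The knob at (219,186) is centred between the fingers and clear of the arc. I descend and grip.

```bash

python3 -m jog '[[[-1,0,35,0,0,0,0.6],[0,0,25,0,0,0,0.6],[0,0,12,0,0,0,0.6],[0,0,0,0,0,0,0.6],[0,0,0,0,0,0,0]]]' 60
python3 -m jog '[[[0,0,0,0,0,0,0],[0,0,0,0,0,0,0],[0,0,0,0,0,0,0],[0,0,0,0,0,0,0],[0,0,0,0,0,0,0]]]' 60
```

```text
clock: 18.2
position: [0.4816, -0.2526, 0.0998]
tool_rot: [3.141, 0.0, 1.398]
force: [-0.2, -0.1, -0.5]
grip_width: 0.0378
finger_force: 0.0
clock: 18.7
position: [0.4797, -0.2524, 0.1002]
tool_rot: [-3.139, 0.001, 1.397]
force: [-15.2, 5.8, 21.3]
grip_width: 0.0209
finger_force: 57.8
```

```bash

python3 -m jog '[[[0,-2,-2,0,0,0,0],[0.2,0,-7,0,0,0,0],[0.5,0,-7,0,0,0,0],[0.9,0,-7,0,0,0,0],[1.2,0,-6.9,0,0,0,0]]]' 60
python3 - <<'E'
from ang import *
go(pt(0,.14,.22)+[0,0,.054])
E
```

```text
clock: 19.2
position: [0.4799, -0.2489, 0.1296]
tool_rot: [3.141, -0.001, 1.398]
force: [1.7, 5.0, -5.4]
grip_width: 0.0209
finger_force: 58.7
pos [ 0.4799 -0.2489  0.1296] rot [ 3.1413e+00 -6.0000e-04  1.3982e+00] tool shift mm [0.5 2.1 0. ] wz None F [ 1.7  5.  -5.4] w 0.0209 ff 58.7 t 19.2
```

```bash

python3 -m jog '[[[1.6,0,-6,0,0,0,0],[1.9,0,-5.6,0,0,0,0],[2.3,0,-6.7,0,0,0,0],[2.5,0,-6.5,0,0,0,0],[2.9,0,-6.4,0,0,0,0]]]'
python3 -m jog '[[[3.2,0,-6.2,0,0,0,0],[3.5,0,-6,0,0,0,0],[3.8,0,-5.9,0,0,0,0],[2.7,0,-3.8,0,0,0,0],[0,0,0,0,0,0,0]]]'
python3 - <<'E'
from ang import *
go(pt(0,.14,.66)+[0,0,.054])
for c in ['scene','side']:
    p=bot.grab_frame(c);save(p,c+'6.png')
    for n in ['knob','pointer_tip','hinge']:
        r=bot.spot_point(n,p);print(c,n,[(np.round(a['xyz'],4).tolist(),round(a['conf'],2)) for a in r[:2]])
a=cv2.imread('pics/scene6.png')[130:290,250:450];b=cv2.imread('pics/side6.png')[140:300,180:340]
cv2.imwrite('pics/c6.png',np.hstack([cv2.resize(a,(440,352),interpolation=3),cv2.resize(b,(352,352),interpolation=3)]))
E
```

```text
clock: 19.7
position: [0.4818, -0.2383, 0.1606]
tool_rot: [3.141, 0.0, 1.398]
force: [4.6, 4.3, -5.2]
grip_width: 0.0208
finger_force: 58.8
clock: 20.2
position: [0.4843, -0.2242, 0.1825]
tool_rot: [3.141, -0.001, 1.399]
force: [5.0, 6.6, -9.0]
grip_width: 0.0208
finger_force: 59.3
pos [ 0.4843 -0.2242  0.1825] rot [ 3.141e+00 -8.000e-04  1.399e+00] tool shift mm [ 1.4  2.1 -2.4] wz None F [ 5.   6.6 -9. ] w 0.0208 ff 59.3 t 20.2
scene knob [([0.485, -0.2309, 0.1235], 0.93)]
scene pointer_tip [([0.5528, -0.1998, 0.1181], 0.62)]
scene hinge [([0.5003, -0.1112, 0.0442], 0.86)]
side knob [([0.4835, -0.2276, 0.1244], 0.76)]
side pointer_tip [([0.5495, -0.1958, 0.1132], 0.6)]
side hinge [([0.5014, -0.1152, 0.0461], 0.92), ([0.5312, 0.0241, 0.0105], 0.43)]
```

View pics/c6.png

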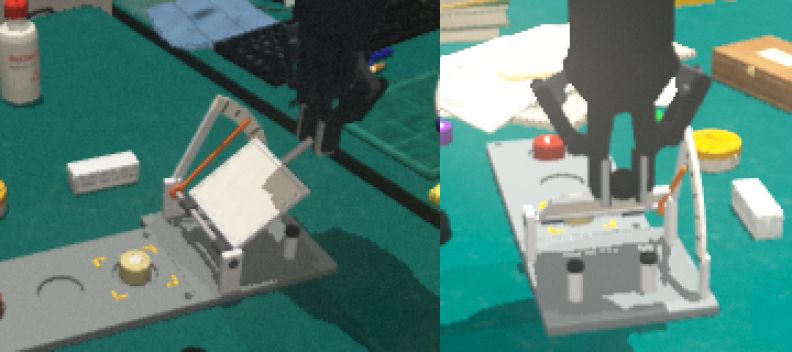

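The flap is at about 0.63 rad, below the pointer: in the scene crop the orange line is steeper than the flap edge. Raise it to about 0.745, then compare the two in the picture.

```bash

python3 -m jog '[[[3,0,-4.3,0,0,0,0],[3.5,0,-4.2,0,0,0,0],[3.7,0,-4,0,0,0,0],[0,0,0,0,0,0,0],[0,0,0,0,0,0,0]]]'
cat > fin.py <<'E'
from ang import *
go(pt(0,.14,.745)+[0,0,.055])
p=bot.grab_frame('scene');save(p,'scene7.png');im=cv2.imread('pics/scene7.png')
k=bot.spot_point('knob',p);print([np.round(a['xyz'],4) for a in k[:1]])
# flap far edge (x=+47, 9..93) and pointer (x=60) by model, at crop scale 4
S=5;x0,y0=310,155;crop=cv2.resize(im[y0:y0+110,x0:x0+140],None,fx=S,fy=S,interpolation=cv2.INTER_CUBIC)
def d(x,r0,r1,a,col):
    L=((proj(p,np.array([pt(x,r0,a),pt(x,r1,a)]))-[x0,y0]+.5)*S).astype(int);cv2.line(crop,L[0].tolist(),L[1].tolist(),col,1)
for a,c in((.7,(255,0,0)),(.76,(255,0,255))):
    d(.06,.0,.1,a,c); d(-.047,.009,.093,a,c); d(.047,.009,.093,a,c)
cv2.imwrite('pics/c7.png',crop)
E
python3 fin.py
```

```text
clock: 21.1
position: [0.4861, -0.2142, 0.1945]
tool_rot: [3.141, -0.001, 1.399]
force: [6.5, 7.4, -10.4]
grip_width: 0.0204
finger_force: 59.2
pos [ 0.4861 -0.2142  0.1945] rot [ 3.141e+00 -1.300e-03  1.399e+00] tool shift mm [-1.1  2.1 -0.4] wz None F [  6.5   7.4 -10.4] w 0.0204 ff 59.2 t 21.1
[array([ 0.4884, -0.2201,  0.1347])]
```

View pics/c7.png

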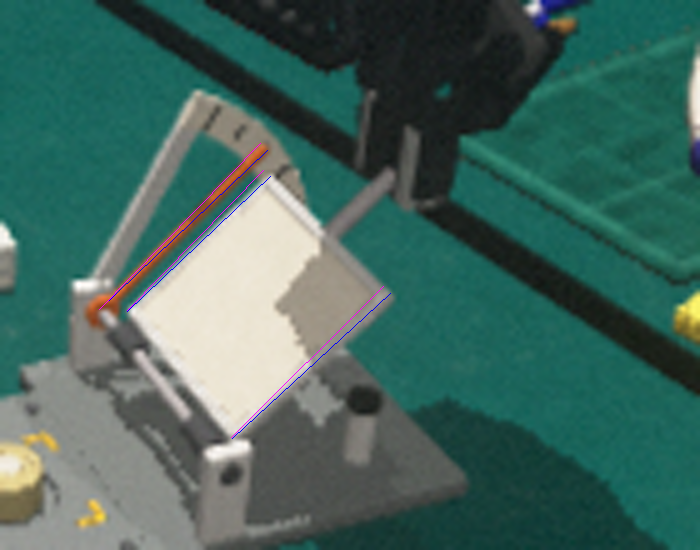

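The flap's far edge runs (129,311) to (270,178), and the pointer runs (103,310) to (267,147), marginally steeper. I add about 0.03 rad, let it settle and check.

```bash

python3 -m jog '[[[1.4,0,-1.5,0,0,0,0],[1.4,0,-1.6,0,0,0,0],[0,0,0,0,0,0,0],[0,0,0,0,0,0,0],[0,0,0,0,0,0,0]]]'
python3 - <<'E'
from ang import *
go(pt(0,.14,.76)+[0,0,.055])
for c in ['scene','side']:
    p=bot.grab_frame(c);im=p['img']
    ks=bot.spot_point('knob',p);ts=bot.spot_point('pointer_tip',p)
    for n,r,R in(('knob',ks,.14),('tip',ts,.1)):
        if r:
            x=r[0]['xyz'];hy=(np.array(x[:2])-O)@Y+.07;print(c,n,np.round(x,4),'angle',round(float(np.arctan2(x[2]-.045,-hy)),3))
    if c=='scene':
        g=cv2.cvtColor(im,cv2.COLOR_RGB2GRAY).astype(float)
        # flap far edge: brightest gradient search over angle
        for x in (.047,):
            best=[]
            for a in np.arange(.55,.95,.01):
                for s in (-1,1):pass
                P=proj(p,np.array([pt(x,r,a) for r in np.linspace(.015,.088,40)]));
                n=P[-1]-P[0];n=np.array([-n[1],n[0]])/np.linalg.norm(n)
                f=lambda Q:cv2.remap(g.astype(np.float32),Q[:,:1].astype(np.float32),Q[:,1:].astype(np.float32),1).mean()
                best.append((abs(f(P+1.2*n)-f(P-1.2*n)),round(a,2)))
            print('flap edge',sorted(best)[::-1][:4])
E
```

```text
clock: 21.7
position: [0.4866, -0.2116, 0.1975]
tool_rot: [3.141, -0.001, 1.399]
force: [8.0, 6.5, -11.8]
grip_width: 0.0208
finger_force: 59.1
pos [ 0.4866 -0.2116  0.1975] rot [ 3.1410e+00 -1.3000e-03  1.3986e+00] tool shift mm [-2.3  2.   1.1] wz None F [  8.    6.5 -11.8] w 0.0208 ff 59.1 t 21.7
scene knob [ 0.4909 -0.2148  0.1391] angle 0.747
scene tip [ 0.5533 -0.2018  0.1144] angle 0.728
flap edge [(np.float32(124.132256), np.float64(0.74)), (np.float32(124.013794), np.float64(0.75)), (np.float32(121.96097), np.float64(0.73)), (np.float32(121.323975), np.float64(0.76))]
side knob [ 0.4861 -0.2192  0.1405] angle 0.73
side tip [0.6989 0.0329 0.0022] angle -2.907
```

The flap is at about 0.74–0.75 rad and the pointer at about 0.72–0.75, well inside tolerance and held firmly. Handing in.

```bash
python3 -m jog '[[[0,0,0,0,0,0,0],[0,0,0,0,0,0,0],[0,0,0,0,0,0,0]]]'; python3 -c "
from workcell import bot
print(bot.job_done())"
```

```text
clock: 22.3
position: [0.4866, -0.2116, 0.1975]
tool_rot: [3.141, -0.001, 1.399]
force: [7.7, 6.8, -10.6]
grip_width: 0.0203
finger_force: 59.1
the job is handed in; nothing more can be done
None
```

I swapped the pucks (red in the waiting seat, beige in the photo seat, both let go) and handed in at 22 s with the gripper holding the flap at about 0.74 rad, against a pointer angle I measured at about 0.72–0.75; no verdict came back.

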